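Tighten the sunk hold-down nut of the vice's riser block

TASK

The wooden block that carries the green vice has worked loose: take the long T-handle socket wrench out of its stand, lower it into the deep bore in the block and feel with a light hand, never forcing it, until it slips fully over the nut at the bottom. Tighten the nut clockwise until it pulls up firm, but not far past that or the wood is crushed. Then stand the wrench upright in its hole in the stand again, and leave the other things on the bench alone.

Things in the scene. Friction and masses are not known exactly. Their poses are not given: they have to be found in the camera images.
- wrench_bar (a point): Centre of the T-bar of the loose steel wrench (0.5 kg): round bar, 14 mm thick, 130 mm long along x, level when the wrench stands; z is up along the wrench. Below its middle a 14 mm shaft runs down to the socket. Bar centre to socket mouth 170 mm. Stands in the stand at the start.
- socket_mouth (a point): Centre of the open lower end of the wrench's socket, 170 mm below the bar centre. Socket 42 mm across outside, 28 mm long; its six-sided opening is 31.2 mm across flats and 28 mm deep. z is up along the wrench.
- bore_mouth (a point): Centre of the mouth of the round vertical bore, in the top face of the pale wooden riser block, 95 mm above the bench. Bore 48 mm wide, 65 mm deep. z is up, y points along the block to the vice, whose body begins 125 mm away and rises 125 mm above the block.
- washer_top (a point): Centre of the washer's top face, on the bore's axis, 62 mm below the bore mouth. On it sits a six-sided lock nut, 30 mm across flats, 12 mm high, with a 3.5 mm tapered collar above. Which way its flats face is not known; the socket slips over within about 4 degrees of them. Fully down, the socket mouth rests on the washer; not lined up it stops 12 mm higher.
- stand_floor (a point): Centre of the floor of the wrench's hole in the wooden tool stand, which is fixed to the bench. Hole 48 mm wide, 45 mm deep, its floor 15 mm and the stand's top 60 mm above the bench. The socket mouth rests here. z is up; four short handles stand 90 to 120 mm off towards y, to 112 mm above the bench.
- nut (a joint): Turn of the lock nut on its stud in rad, growing clockwise seen from above; at the start between -0.95 and -0.5 (slack). It drags at a steady 0.2 N m; at 0 it is hard down on the washer and turns no further on the stud.
- stud (a joint): Wind-up of the stud and the squeezed wood in rad, clockwise from above: 0 until the nut is down on the washer and the torque passes 0.4 N m, then 1.0 N m more per rad. Pulled up firm is 0.05 to 0.6 rad, best about 0.25 rad, that is 0.45 to 1.0, best about 0.65 N m on the wrench. It springs back to 0 when the wrench is let go; the nut stays tight.
- wrench: The T-handle socket wrench as a whole; origin at the centre of the socket mouth, z up along the wrench, x along the T-bar. A push of 3 to 8 N is enough to feel for the nut; over about 15 N forces and jams it.
- block: Pale laminated wooden riser block, 150 x 310 x 95 mm, fixed to the bench, with the green vice on its +y part; origin at the centre of its underside, z up. The bore is 95 mm from the origin towards -y.
- case: Yellow plastic case, open flat, 300 x 200 mm, up to 48 mm high, with a white wood-burning unit in it; origin under the deeper half. A bystander.
- panel: Plywood panel with a burnt drawing, 150 x 210 x 6 mm, lying flat; origin at the centre of its underside. A bystander.
- tin: Round metal tin, 64 mm wide, 75 mm tall, with pencils standing to 125 mm; origin at the centre of its underside. A bystander.
- hammer: Hammer with a wooden handle, 260 mm long, lying on the bench; origin under its middle. A bystander.
Things that resemble listed ones, but are neither listed nor needed, are in the scene too. Leave any red look-alike of the wrench alone. There is more than one size of the part that bears stand_floor; the job needs the larger.

How it is judged:
By the outcome, as a careful person would: the job done as asked, in the order asked, and still so for the second after the job is handed in, with the robot touching nothing.
It also fails if it takes over 61 s, if anything falls off the work surface, if the arm or the gripper's body presses on something with over 40 N, if the wrist force passes 120 N, or if a joint passes its speed limit or range.

ROBOT

A 6-joint arm with a two-finger parallel gripper is mounted at the origin on the work surface. World frame = base frame: x ahead of the robot, y to its left, z up, the work surface at z = 0. Lengths are in m, angles in rad, forces in N, time in s.
With the tool pointing down it reaches from about 0.375 to 0.9 m from the base axis. Payload 3.1 kg.
Tool frame: the origin (TCP) lies on the front face of the gripper's body, between the roots of the fingers; the fingertips stand 70 mm ahead of it and the grasp point (between the pads) lies 51 mm ahead of it; z points along the fingers, y is the line along which they close (so a half turn about z gives the same grasp; the last joint's range is limited). The gripper opens to 87 mm and grips with 3 to 60 N. Pads are 19 mm wide; open, the fingers measure 117 mm over their backs; the gripper's body (75 mm by 190 mm) begins 51 mm behind the grasp point.
Start: joints at [0.975, 0.527, 1.433, -0, 1.181, -0.178], TCP at [0.254, 0.571, 0.292] pointing down, gripper open.
Joint ranges: [-3.08, 3.08], [-0.75, 2.2], [0.22, 2.44], [-1.43, 4.57], [0, 2.65], [-2.85, 2.85]. Speed limits (rad/s): [2.79, 2.79, 3.14, 3.14, 3.14, 3.14].

INTERFACE

Orientations are given as a unit quaternion [x, y, z, w].
In Python, from rig import robot, cams, ticket gives the robot as it stands. The module is installed in compiled form; this text tells all that it offers.
- The arm moves only by the shell command python3 -m crank 'ROWS' [FORCE]. ROWS is JSON, a list of rows, each a list of 7 numbers: the shift along the tool's x, y, z in cm, then the turn, a rotation vector about the tool's x, y, z in rad, then the closure, from 0 (fully open) to 1 (shut). A call has 1 to 5 rows; each row shifts and turns the commanded pose from where the row before left it, along the tool's axes as they then stand; what a row does not reach is not made up. A row lasts 1/8 s, in which the tool goes at most 62.5 mm and 10.7 degrees, less where a joint would pass 70% of its speed; a pose out of reach is approached as far as the arm can. A call is refused whole if a number of a shift passes 6.25 or a number of a turn 0.188, either way. A call with a gripper value outside its range is refused whole. The fingers move at their own pace and stop on an object; FORCE is the grip in N (left out, the last holds). Time passes only in rows, so rows that do not move let the fingers close. It gives the time, the measured TCP pose, the force, the opening and the grip force at its end, in the units of the state.
- robot.get_obs(): the state, without advancing time (a new reading comes with each control period).
- cams.camera(name): name is "scene" or "side" or "wrist"; returns the picture (400x640x3 uint8, red, green, blue); there is no depth.
- cams.camera_info(name): a dict with "intrinsics" (3x3 intrinsics, pixels), "dist" ([k1, k2, p1, p2, k3] as OpenCV has them; the pictures are not rectified), "pose" (4x4, takes a point from camera to world coordinates). Camera axes: x right, y down, z forward; pixel columns grow to the right and rows downward; lengths in m; the calibration is good to about 2 mm. A picture is of the moment at which its call begins: read the wrist's pose just before it. camera_info takes no time and is no camera call; for the wrist camera it gives the pose at the moment of the call.
- ticket.hand_in(): hands the job in; it is judged then, once.
The state is a dict: "time": time; "q": joint angles; "joint_velocities": joint speeds; "joint_torque": joint torques, N m; "position": TCP position; "tool_rot": TCP orientation; "ft_force": force on the tool from outside, world axes, zero at the start; "moment": the same for the moment, N m; "grip_width": finger opening in m; "grip_force": force on a finger pad.
Only numpy, scipy, OpenCV 4.12 (cv2) and the standard library are available. Lean on these libraries where they do the work, as an engineer would, in place of code of your own. Each camera call takes 0.05 s, during which the arm holds its last target. There are 200 camera calls.

## Working session

There is one attempt and no reset: what is moved stays moved. The work goes in short steps, Python scripts to look and compute and a shell command to move; the robot and the scene stay as the last step left them, time stands still between calls to the robot, and variables do not carry over. Pictures are saved under pics/ and viewed, at most 10 in all, crops included, and the job is handed in when it is done.

```bash
mkdir -p pics; python3 - <<'E'
from rig import robot,cams
import cv2,numpy as np
np.set_printoptions(precision=4,suppress=True)
o=robot.get_obs()
print(o)
for n in("scene","side","wrist"):
    i=cams.camera_info(n);print(n,i)
    cv2.imwrite(f"pics/{n}0.png",cams.camera(n)[:,:,::-1])
E
```

```text
{'time': 0.0, 'q': array([ 0.9745,  0.5285,  1.4339, -0.    ,  1.1813, -0.1785]), 'joint_velocities': array([-0.0015,  0.0005, -0.0012,  0.0018,  0.0005, -0.0014]), 'joint_torque': array([  0.0009, -44.0044, -17.6588,   0.0634,   0.0583,  -0.0002]), 'position': array([0.2532, 0.5708, 0.2912]), 'tool_rot': array([ 0.2074,  0.9783, -0.001 , -0.0004]), 'ft_force': array([ 0.3109, -0.4855,  0.753 ]), 'moment': array([ 0.0178, -0.0023,  0.0704]), 'grip_force': 0.0, 'grip_width': 0.08710185263106872}
scene {'intrinsics': array([[437.1733,   0.    , 315.4928],
       [  0.    , 437.1733, 196.0819],
       [  0.    ,   0.    ,   1.    ]]), 'dist': array([-0.0332,  0.    ,  0.    ,  0.    ,  0.    ]), 'pose': array([[-0.5562,  0.7037, -0.4421,  1.128 ],
       [ 0.831 ,  0.4783, -0.2841,  0.1828],
       [ 0.0116, -0.5254, -0.8508,  1.2198],
       [ 0.    ,  0.    ,  0.    ,  1.    ]])}
side {'intrinsics': array([[413.7978,   0.    , 315.1212],
       [  0.    , 413.7978, 193.6373],
       [  0.    ,   0.    ,   1.    ]]), 'dist': array([-0.0152,  0.    ,  0.    ,  0.    ,  0.    ]), 'pose': array([[ 0.9771, -0.145 ,  0.1556,  0.3522],
       [-0.212 , -0.725 ,  0.6553, -1.0455],
       [ 0.0178, -0.6733, -0.7392,  1.0901],
       [ 0.    ,  0.    ,  0.    ,  1.    ]])}
wrist {'intrinsics': array([[315.8788,   0.    , 324.2863],
       [  0.    , 315.8788, 195.866 ],
       [  0.    ,   0.    ,   1.    ]]), 'dist': array([-0.0133,  0.    ,  0.    ,  0.    ,  0.    ]), 'pose': array([[ 0.4056,  0.8794,  0.2492,  0.1843],
       [ 0.9141, -0.3897, -0.1122,  0.6022],
       [-0.0016,  0.2733, -0.9619,  0.3847],
       [ 0.    ,  0.    ,  0.    ,  1.    ]])}
```

View pics/scene0.png

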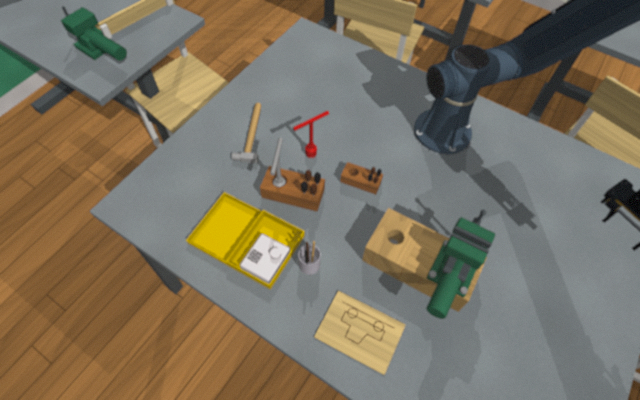

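View pics/side0.png

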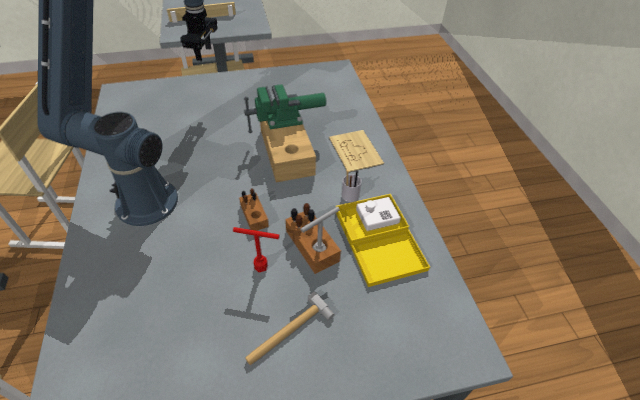

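Scene view: the steel wrench stands in the larger stand, bar about (277,158). The red look-alike is at (311,130), the smaller stand at (360,177), the bore at (396,237), and the vice beyond it at (465,265). In the side view the wrench bar runs (303,229)–(337,209) and the bore is at (292,149).
Candidates for the wrench are the steel one at (277,160), which I choose, and the red one at (311,130), which I leave. For the stand they are the large one at (292,188), which I choose, and the small one at (360,177). I'll check with a close crop.

```bash
python3 - <<'E'
import cv2,numpy as np
a=cv2.imread("pics/scene0.png");b=cv2.imread("pics/side0.png")
def c(im,x,y,w,h,s):return cv2.resize(im[y:y+h,x:x+w],None,fx=s,fy=s,interpolation=cv2.INTER_CUBIC)
A=c(a,250,130,80,60,5);A=c(a,255,130,80,80,5);B=c(b,280,195,80,80,5)
C=c(a,360,205,80,40,5);D=c(b,255,130,80,40,5)
cv2.imwrite("pics/crop0.png",np.vstack([np.hstack([A,B]),np.hstack([C,D])]))
E
```

```text
(no output)
```

View pics/crop0.png

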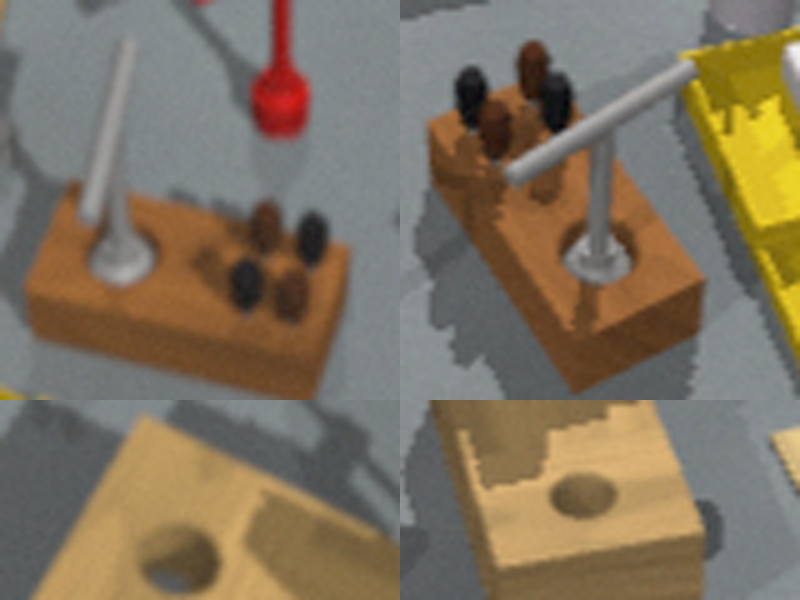

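The chosen wrench is steel and stands in the large stand's hole. Bar ends are scene (280.6,138.4)/(273,173) and side (302,229.4)/(338.4,208.6). The bore centre is scene (396,237), side (292,149).

```bash
cat > h.py <<'E'
from rig import robot,cams
import cv2,numpy as np
from scipy.spatial.transform import Rotation as R
np.set_printoptions(precision=4,suppress=True)
def ray(n,p,info=None):
    i=info or cams.camera_info(n)
    u=cv2.undistortPoints(np.array([[p]],float),i["intrinsics"],i["dist"])[0,0]
    return i["pose"][:3,3],i["pose"][:3,:3]@np.r_[u,1]
def plane(n,p,z,info=None):
    o,d=ray(n,p,info);return o+d*(z-o[2])/d[2]
def tri(p,q,a="scene",b="side"):
    o1,d1=ray(a,p);o2,d2=ray(b,q)
    s=np.linalg.lstsq(np.c_[d1,-d2],o2-o1,rcond=None)[0]
    x,y=o1+s[0]*d1,o2+s[1]*d2
    return (x+y)/2,np.linalg.norm(x-y)
def proj(P,n,info=None):
    i=info or cams.camera_info(n);M=np.linalg.inv(i["pose"])
    return cv2.projectPoints(np.atleast_2d(P).astype(float),cv2.Rodrigues(M[:3,:3])[0],M[:3,3],i["intrinsics"],i["dist"])[0][:,0]
def st():
    o=robot.get_obs();r=R.from_quat(o["tool_rot"]).as_matrix()
    return o,o["position"],r
def local(P,off=0.051):
    "cm shift in tool axes taking the grasp point (off ahead of TCP) to P"
    o,p,r=st();return r.T@(np.asarray(P)-p-r[:,2]*off)*100
E
python3 - <<'E'
from h import *
A=[(280.6,138.4),(273,173)];B=[(302,229.4),(338.4,208.6)]
for a,b in((0,0),(1,1),(0,1),(1,0)): print(a,b,tri(A[a],B[b]))
print("stand hole",plane("scene",(279.4,181),.06),plane("side",(400/5+0+280-40.,52+195),.06))
print("socket top pieces; bore",plane("scene",(396,237),.095),plane("side",(292,149),.095))
o,p,r=st();print(r, R.from_matrix(r).as_euler('ZYX'))
E
```

```text
0 0 (array([ 0.4791, -0.3648,  0.1844]), np.float64(0.000913934555105995))
1 1 (array([ 0.5948, -0.3093,  0.1824]), np.float64(0.004540189404472836))
0 1 (array([ 0.5528, -0.3431,  0.2521]), np.float64(0.06682221035594173))
1 0 (array([ 0.5197, -0.3306,  0.1085]), np.float64(0.07158217082417806))
stand hole [ 0.543  -0.3309  0.06  ] [ 0.5373 -0.3478  0.06  ]
socket top pieces; bore [0.5282 0.0751 0.095 ] [0.5261 0.0657 0.095 ]
[[-0.914   0.4057 -0.0009]
 [ 0.4057  0.914  -0.0014]
 [ 0.0003 -0.0016 -1.    ]] [ 2.7238 -0.0003 -3.14  ]
```

```bash
python3 -m crank '[[0,0,-3,0,0,0.188,0],[0,0,-3,0,0,0.188,0],[0,0,-3,0,0,0.188,0],[0,0,0,0,0,0.188,0],[0,0,0,0,0,0.188,0]]' >/dev/null; python3 -m crank '[[0,0,0,0,0,0.188,0],[0,0,0,0,0,0.188,0],[0,0,0,0,0,0.188,0],[0,0,0,0,0,0.188,0],[0,0,0,0,0,0.188,0]]' >/dev/null; python3 -m crank '[[0,0,0,0,0,0.188,0],[0,0,0,0,0,0.188,0]]'
python3 - <<'E'
from h import *
o,p,r=st();print(r,o["q"])
B=np.array([.527,.070,.095]);B[:2]-=.076*r[:2,0]; B[2]=.32
print(local(B,0))
E
```

```text
time: 1.65
position: [0.2534, 0.571, 0.3818]
tool_rot: [0.973, 0.232, -0.0, 0.0]
ft_force: [0.4, 0.0, -0.5]
grip_width: 0.0871
grip_force: 0.0
[[ 0.8926  0.4508 -0.0006]
 [ 0.4508 -0.8926 -0.0009]
 [-0.0009  0.0005 -1.    ]] [ 0.9745  0.4443  1.3208 -0.      1.3776  2.0777]
[-5.7572 57.0536  6.2119]
```

```bash
python3 -m crank '[[-0.6,5.7,0,0,0,0,0],[-0.6,5.7,0,0,0,0,0],[-0.6,5.7,0,0,0,0,0],[-0.6,5.7,0,0,0,0,0],[-0.6,5.7,0,0,0,0,0]]' >/dev/null; python3 -m crank '[[-0.6,5.7,0,0,0,0,0],[-0.6,5.7,0.6,0,0,0,0],[-0.6,5.7,1.4,0,0,0,0],[-0.6,5.7,2,0,0,0,0],[-0.4,5.7,2.2,0,0,0,0]]' >/dev/null; python3 -m crank '[[0,0,0,0,0,0,0],[0,0,0,0,0,0,0]]'
python3 - <<'E'
from h import *
import pickle
i=cams.camera_info("wrist");im=cams.camera("wrist")[:,:,::-1]
cv2.imwrite("pics/wb.png",im);pickle.dump(i,open("wb.pkl","wb"))
c=proj([.527,.07,.095],"wrist",i)[0];print(c,i["pose"][:3,3])
x,y=c.astype(int);x0=max(x-60,0);y0=max(y-60,0);print(x0,y0)
k=cv2.resize(im[y0:y0+120,x0:x0+120],None,fx=5,fy=5,interpolation=cv2.INTER_CUBIC)
cv2.imwrite("pics/wbc.png",k)
E
```

```text
time: 3.15
position: [0.4616, 0.0377, 0.32]
tool_rot: [0.972, 0.234, -0.001, -0.001]
ft_force: [-0.3, 0.3, -0.1]
grip_width: 0.0872
grip_force: 0.0
[326.6557 108.042 ] [0.5275 0.0725 0.4133]
266 48
```

View pics/wbc.png

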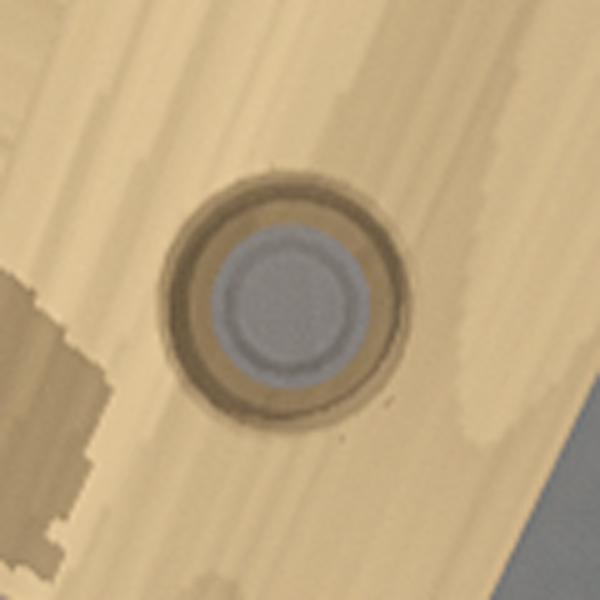

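The bore shows at crop (285,301), image (323,108.2). The washer disc sits at crop (291,306), image (324.2,109.2), and the nut's flats can't be made out, so I'll have to feel for them. Next I move over the stand.

```bash
python3 - <<'E'
from h import *
import pickle
i=pickle.load(open("wb.pkl","rb"))
k=lambda x,y:(266+(x+.5)/5-.5,48+(y+.5)/5-.5)
print(plane("wrist",k(285,301),.095,i),plane("wrist",k(291,306),.033,i),plane("wrist",k(291,306),.0485,i))
print(plane("wrist",k(160,301),.095,i),plane("wrist",k(410,301),.095,i))
# view of the wrench: camera above bar centre
o,p,r=st();W=np.array([.537,-.337,.0]);W[:2]-=.076*r[:2,0];W[2]=.36
print(local(W,0),p)
E
```

```text
[0.5254 0.0736 0.095 ] [0.5246 0.0721 0.033 ] [0.5248 0.0721 0.0485]
[0.5143 0.0952 0.095 ] [0.5365 0.052  0.095 ]
[-18.0227  36.832   -3.9871] [0.4615 0.0383 0.3204]
```

```bash
python3 -m crank '[[-2.6,5.2,-1,0,0,0,0],[-2.6,5.2,-1,0,0,0,0],[-2.6,5.2,-1,0,0,0,0],[-2.6,5.3,-1,0,0,0,0],[-2.6,5.3,0,0,0,0,0]]' >/dev/null; python3 -m crank '[[-2.5,5.3,0,0,0,0,0],[-2.5,5.3,0,0,0,0,0],[0,0,0,0,0,0,0],[0,0,0,0,0,0,0]]'
python3 - <<'E'
from h import *
import pickle
i=cams.camera_info("wrist");im=cams.camera("wrist")[:,:,::-1]
cv2.imwrite("pics/ws.png",im);pickle.dump(i,open("ws.pkl","wb"))
c=proj([.537,-.337,.185],"wrist",i)[0];print(c,i["pose"][:3,3])
x,y=c.astype(int);x0=max(x-100,0);y0=max(y-75,0);print(x0,y0)
k=cv2.resize(im[y0:y0+150,x0:x0+200],None,fx=4,fy=4,interpolation=cv2.INTER_CUBIC)
cv2.imwrite("pics/wsc.png",k)
E
```

```text
time: 4.32
position: [0.4702, -0.3701, 0.3603]
tool_rot: [0.972, 0.236, -0.0, -0.001]
ft_force: [-0.3, 0.2, -0.4]
grip_width: 0.087
grip_force: 0.0
[327.1764 106.5774] [ 0.5359 -0.3352  0.4537]
227 31
```

View pics/wsc.png

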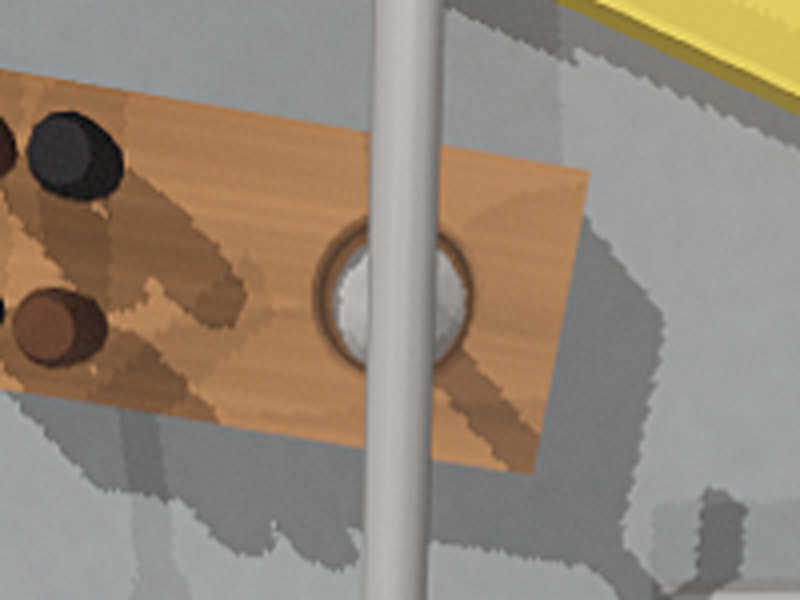

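The bar runs crop (409,0)–(397,600). The hole centre is at crop (394,299) and the socket at (401,302), standing nearly centred and straight.

```bash
python3 - <<'E'
from h import *
import pickle
i=pickle.load(open("ws.pkl","rb"))
k=lambda x,y:(227+(x+.5)/4-.5,31+(y+.5)/4-.5)
a,b=plane("wrist",k(409,0),.185,i),plane("wrist",k(397,600),.185,i)
print(a,b,"ang",np.arctan2(*(a-b)[1::-1]))
print("hole",plane("wrist",k(394,299),.06,i),"socket",plane("wrist",k(401,302),.043,i))
o,p,r=st();print("head",np.arctan2(r[1,0],r[0,0]))
im=cv2.imread("pics/ws.png").astype(int)
for y in list(range(0,12,2)):print(y,im[y,318:340].sum(1).tolist())
for y in list(range(200,245,3)):print(y,im[y,314:338:2].sum(1).tolist())
E
```

```text
[ 0.5879 -0.3121  0.185 ] [ 0.4812 -0.3646  0.185 ] ang 0.4575824000266529
hole [ 0.5376 -0.335   0.06  ] socket [ 0.5379 -0.3374  0.043 ]
head 0.4762413787091574
0 [508, 525, 511, 509, 506, 502, 503, 502, 500, 501, 500, 504, 500, 500, 509, 501, 504, 501, 499, 504, 504, 500]
2 [238, 281, 355, 404, 469, 529, 521, 527, 536, 528, 511, 501, 500, 500, 502, 501, 500, 503, 500, 504, 504, 495]
4 [262, 263, 251, 247, 240, 247, 292, 369, 459, 532, 557, 548, 534, 531, 524, 510, 499, 496, 503, 501, 500, 497]
6 [255, 263, 259, 272, 252, 267, 255, 254, 270, 302, 323, 395, 461, 530, 558, 541, 539, 536, 531, 520, 503, 499]
8 [256, 264, 258, 259, 269, 261, 262, 280, 318, 310, 307, 298, 303, 294, 323, 385, 458, 537, 557, 549, 541, 535]
10 [310, 305, 291, 263, 247, 258, 265, 310, 309, 316, 316, 314, 307, 315, 302, 313, 302, 297, 294, 338, 409, 485]
200 [485, 488, 483, 482, 484, 478, 478, 480, 481, 480, 478, 481]
203 [490, 481, 478, 484, 477, 483, 481, 488, 481, 482, 480, 479]
206 [486, 486, 481, 480, 487, 488, 487, 485, 482, 480, 481, 480]
209 [487, 490, 484, 482, 482, 482, 489, 484, 483, 483, 479, 477]
212 [486, 484, 486, 481, 486, 483, 480, 484, 486, 478, 474, 474]
215 [485, 490, 488, 485, 493, 486, 493, 486, 483, 488, 480, 474]
218 [491, 489, 490, 491, 485, 488, 478, 490, 488, 487, 480, 481]
221 [494, 488, 496, 490, 489, 496, 497, 486, 482, 477, 480, 484]
224 [493, 490, 492, 500, 496, 484, 483, 476, 490, 496, 486, 480]
227 [492, 497, 497, 487, 489, 492, 488, 489, 490, 489, 486, 484]
230 [496, 499, 494, 493, 490, 495, 492, 486, 489, 493, 488, 486]
233 [492, 493, 490, 495, 493, 491, 495, 499, 487, 497, 488, 489]
236 [501, 495, 493, 494, 489, 492, 487, 496, 492, 492, 490, 491]
239 [496, 495, 492, 492, 495, 492, 492, 486, 494, 493, 497, 485]
242 [499, 485, 489, 490, 489, 490, 494, 493, 492, 488, 486, 489]
```

```bash
python3 - <<'E'
from h import *
print(local([.5375,-.337,.185]))
E
```

```text
[ 7.4787  0.1989 12.4492]
```

```bash
python3 -m crank '[[3.8,0.1,0,0,0,0.019,0],[3.7,0.1,2,0,0,0,0],[0,0,4,0,0,0,0],[0,0,4,0,0,0,0],[0,0,2.4,0,0,0,0]]'; python3 -m crank '[[0,0,0,0,0,0,0]]' 
python3 - <<'E'
from h import *
print(local([.5375,-.337,.185]))
E
```

```text
time: 5.0
position: [0.5375, -0.3368, 0.2347]
tool_rot: [0.974, 0.227, -0.001, -0.001]
ft_force: [-1.0, 0.3, -0.3]
grip_width: 0.0871
grip_force: 0.0
time: 5.12
position: [0.5371, -0.3371, 0.2347]
tool_rot: [0.974, 0.227, -0.001, -0.002]
ft_force: [0.4, -0.4, 0.4]
grip_width: 0.087
grip_force: 0.0
[ 0.051   0.0304 -0.1339]
```

```bash
python3 -m crank '[[0,0,0,0,0,0,1],[0,0,0,0,0,0,1],[0,0,0,0,0,0,1],[0,0,0,0,0,0,1],[0,0,0,0,0,0,1]]' 55; python3 -m crank '[[0,0,0,0,0,0,1],[0,0,0,0,0,0,1],[0,0,0,0,0,0,1]]' 55
```

```text
time: 5.75
position: [0.5376, -0.3404, 0.2364]
tool_rot: [0.974, 0.225, 0.0, 0.0]
ft_force: [0.4, -0.6, -0.8]
grip_width: 0.0452
grip_force: 0.0
time: 6.12
position: [0.5376, -0.3401, 0.2361]
tool_rot: [0.974, 0.225, -0.0, -0.0]
ft_force: [-0.5, 0.5, 0.4]
grip_width: 0.0151
grip_force: 0.2
```

```bash
for k in 1 2 3; do python3 -m crank '[[0,0,0,0,0,0,1]]' 55; done; python3 -c "
from h import *
o,p,r=st();print(p,o['q'],o['moment'],r)"
```

```text
time: 6.25
position: [0.5375, -0.3398, 0.2361]
tool_rot: [0.974, 0.225, -0.0, -0.001]
ft_force: [0.4, 0.8, 0.3]
grip_width: 0.0131
grip_force: 55.0
time: 6.38
position: [0.5374, -0.3398, 0.2361]
tool_rot: [0.974, 0.225, -0.0, -0.001]
ft_force: [-0.3, 1.6, 0.8]
grip_width: 0.0126
grip_force: 55.0
time: 6.5
position: [0.5375, -0.3399, 0.2361]
tool_rot: [0.974, 0.225, -0.0, -0.0]
ft_force: [-1.2, 0.8, 1.5]
grip_width: 0.0132
grip_force: 55.0
[ 0.5375 -0.3399  0.2361] [-0.7394  0.6062  1.4564  0.0002  1.0801  0.3765] [ 0.2945  0.3109 -0.0018] [[ 0.8983  0.4393 -0.0007]
 [ 0.4393 -0.8983  0.0008]
 [-0.0002 -0.0011 -1.    ]]
```

```bash
python3 -m crank '[[0,0,-0.5,0,0,0,1],[0,0,-1.5,0,0,0,1],[0,0,-3,0,0,0,1],[0,0,-4,0,0,0,1],[0,0,-4,0,0,0,1]]' 55;  python3 -m crank '[[0,0,-1,0,0,0,1],[0,0,0,0,0,0,1]]'
python3 - <<'E'
from h import *
print("red",tri((327,112),(278,237)),tri((294,129),(235,230)))
o,p,r=st();print(p,o["ft_force"],o["moment"],local([.525,.073,.33],.051),r)
E
```

```text
time: 7.12
position: [0.5375, -0.3402, 0.3677]
tool_rot: [0.974, 0.225, -0.0, 0.0]
ft_force: [0.9, -0.3, -7.2]
grip_width: 0.0127
grip_force: 55.0
time: 7.38
position: [0.5375, -0.3401, 0.3763]
tool_rot: [0.974, 0.225, 0.0, 0.0]
ft_force: [-0.5, 1.0, -6.9]
grip_width: 0.0129
grip_force: 55.0
red (array([ 0.3681, -0.3296,  0.1822]), np.float64(0.11598156887257638)) (array([ 0.3477, -0.3522,  0.1616]), np.float64(0.11449054481278713))
[ 0.5375 -0.3401  0.3763] [-0.4779  0.9769 -6.8921] [-0.0468  0.1969  0.047 ] [ 17.0258 -37.6591  -0.4846] [[ 0.8983  0.4393  0.0002]
 [ 0.4393 -0.8983 -0.0003]
 [ 0.      0.0003 -1.    ]]
```

```bash
python3 -m crank '[[2.4,-5.3,0,0,0,0,1],[2.4,-5.4,0,0,0,0,1],[2.4,-5.4,0,0,0,0,1],[2.4,-5.4,0,0,0,0,1],[2.4,-5.4,0,0,0,0,1]]' 55 >/dev/null;  python3 -m crank '[[2.5,-5.4,0,0,0,0,1],[2.5,-5.4,0,0,0,0,1],[0,0,0,0,0,-0.188,1],[0,0,0,0,0,-0.188,1],[0,0,0,0,0,-0.188,1]]'>/dev/null; python3 -m crank '[[0,0,0,0,0,-0.188,1],[0,0,0,0,0,-0.188,1],[0,0,0,0,0,0,1],[0,0,0,0,0,0,1]]'
python3 - <<'E'
from h import *
o,p,r=st();print(p,o["q"],o["ft_force"],o["moment"],local([.525,.073,.33],.051),r)
G=p+r[:,2]*.051;P=[G,G+r[:,2]*.17,[.525,.073,.095]]
out=[]
for n in("scene","side"):
    q=proj(P,n);print(n,q)
    im=cams.camera(n)[:,:,::-1];cv2.imwrite(f"pics/{n}1.png",im)
    x,y=q[:2].mean(0).astype(int)-40;print("off",x,y)
    out.append(cv2.resize(im[y:y+90,x:x+80],None,fx=5,fy=5,interpolation=cv2.INTER_CUBIC))
cv2.imwrite("pics/c1.png",np.hstack(out))
E
```

```text
time: 9.12
position: [0.5243, 0.0731, 0.375]
tool_rot: [0.768, 0.64, -0.001, -0.001]
ft_force: [-0.1, 0.0, -6.0]
grip_width: 0.0132
grip_force: 55.0
[0.5243 0.0731 0.375 ] [-0.0726  0.3062  1.5625  0.      1.2754  0.1086] [-0.0755  0.0207 -6.0486] [-0.1458  0.0363 -0.038 ] [-0.0001  0.0858 -0.5983] [[ 0.1802  0.9836 -0.0026]
 [ 0.9836 -0.1802  0.0002]
 [-0.0003 -0.0026 -1.    ]]
scene [[411.9779 193.3222]
 [399.7886 225.9027]
 [395.905  235.7968]]
off 365 169
side [[289.3366  93.828 ]
 [290.5646 135.0355]
 [291.351  147.7204]]
off 249 74
```

View pics/c1.png

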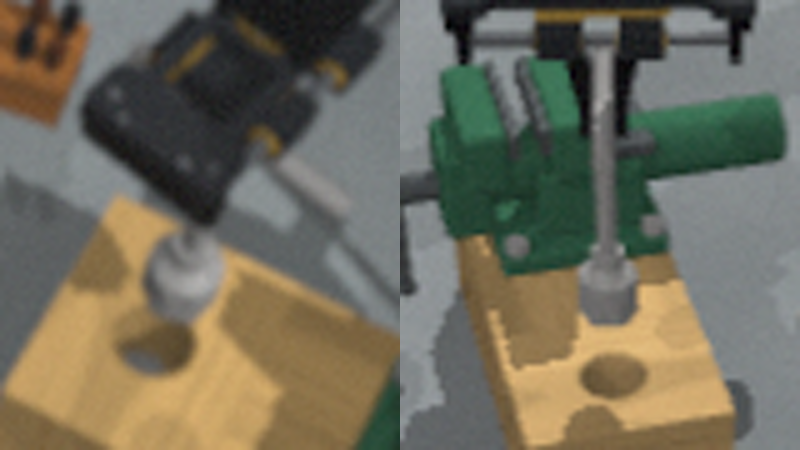

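The socket hangs straight above the bore: mouth at side (290.8,135.6), bore at (291.6,149.2), matching the prediction. I'll lower it in small steps and watch the force.

```bash
python3 -m crank '[[0,0.05,1.5,0,0,0,1],[0,0,2,0,0,0,1],[0,0,1.5,0,0,0,1],[0,0,0,0,0,0,1]]' 55; python3 -m crank '[[0,0,0.6,0,0,0,1],[0,0,0,0,0,0,1]]' ; python3 -m crank '[[0,0,0.5,0,0,0,1],[0,0,0,0,0,0,1]]'; python3 -m crank '[[0,0,0.5,0,0,0,1],[0,0,0,0,0,0,1]]'
```

```text
time: 9.72
position: [0.5243, 0.0731, 0.3244]
tool_rot: [0.767, 0.641, -0.002, -0.002]
ft_force: [1.2, -0.5, -6.5]
grip_width: 0.0127
grip_force: 55.0
time: 9.98
position: [0.5254, 0.073, 0.3203]
tool_rot: [0.767, 0.641, 0.0, 0.0]
ft_force: [0.5, -0.6, -5.1]
grip_width: 0.0131
grip_force: 55.0
time: 10.22
position: [0.5251, 0.0731, 0.315]
tool_rot: [0.767, 0.641, -0.0, -0.0]
ft_force: [-0.2, 0.4, -6.2]
grip_width: 0.0133
grip_force: 55.0
time: 10.48
position: [0.525, 0.073, 0.3098]
tool_rot: [0.767, 0.641, -0.0, -0.0]
ft_force: [-0.6, -0.1, -6.1]
grip_width: 0.0129
grip_force: 55.0
```

```bash
python3 -m crank '[[0,0,0.8,0,0,0,1],[0,0,0,0,0,0,1]]' 55; python3 -m crank '[[0,0,0.8,0,0,0,1],[0,0,0,0,0,0,1]]' ; python3 -m crank '[[0,0,0.8,0,0,0,1],[0,0,0,0,0,0,1]]'; python3 -m crank '[[0,0,0.8,0,0,0,1],[0,0,0,0,0,0,1]]'; python3 -m crank '[[0,0,0.4,0,0,0,1],[0,0,0,0,0,0,1]]'; python3 -c "
from h import *
o,p,r=st();print(p,o['moment'],o['ft_force'])"
```

```text
time: 10.72
position: [0.5247, 0.0731, 0.3014]
tool_rot: [0.767, 0.641, -0.001, -0.001]
ft_force: [0.2, 0.5, -5.4]
grip_width: 0.013
grip_force: 55.0
time: 10.98
position: [0.5248, 0.0731, 0.2934]
tool_rot: [0.767, 0.641, -0.001, -0.001]
ft_force: [-0.8, -0.2, -6.1]
grip_width: 0.0131
grip_force: 55.0
time: 11.22
position: [0.5248, 0.073, 0.2855]
tool_rot: [0.767, 0.641, -0.001, -0.001]
ft_force: [-1.0, -0.1, -6.7]
grip_width: 0.0133
grip_force: 55.0
time: 11.48
position: [0.5248, 0.0731, 0.2775]
tool_rot: [0.767, 0.641, -0.001, -0.001]
ft_force: [-0.5, -0.1, -6.2]
grip_width: 0.013
grip_force: 55.0
time: 11.72
position: [0.5251, 0.0731, 0.274]
tool_rot: [0.767, 0.641, -0.0, -0.0]
ft_force: [0.7, -0.3, -6.3]
grip_width: 0.0132
grip_force: 55.0
[0.5251 0.0731 0.274 ] [-0.0625  0.0792  0.0599] [ 0.7322 -0.2976 -6.2977]
```

Steps of 2 mm now, watching for contact near z = 0.269–0.266 (the force with the wrench hanging free reads −6).

```bash
for k in 1; do python3 -m crank '[[0,0,0.2,0,0,0,1],[0,0,0,0,0,0,1]]' 55 | grep -E 'pos|ft'; python3 -m crank '[[0,0,0.2,0,0,0,1],[0,0,0,0,0,0,1]]' | grep -E 'pos|ft'; python3 -m crank '[[0,0,0.1,0,0,0,1],[0,0,0,0,0,0,1]]' | grep -E 'pos|ft';  done
```

```text
position: [0.5252, 0.0731, 0.2722]
ft_force: [-0.2, -0.0, -6.1]
position: [0.5252, 0.0731, 0.2701]
ft_force: [-0.1, 0.2, -6.0]
position: [0.5253, 0.073, 0.2692]
ft_force: [0.1, 0.1, -5.9]
```

```bash
python3 -m crank '[[0,0,0.1,0,0,0,1],[0,0,0,0,0,0,1]]' 55 | grep -E 'pos|ft'; python3 -m crank '[[0,0,0.1,0,0,0,1],[0,0,0,0,0,0,1]]' | grep -E 'pos|ft'; python3 -m crank '[[0,0,0.1,0,0,0,1],[0,0,0,0,0,0,1]]' | grep -E 'pos|ft'; 
```

```text
position: [0.5252, 0.0731, 0.2682]
ft_force: [0.0, 0.3, -5.4]
position: [0.5254, 0.073, 0.2672]
ft_force: [-0.2, -0.1, -4.8]
position: [0.5254, 0.0729, 0.2663]
ft_force: [0.3, 0.1, -5.5]
```

```bash
python3 -m crank '[[0,0,0.1,0,0,0,1],[0,0,0,0,0,0,1]]' 55 | grep -E 'pos|ft'
```

```text
position: [0.5255, 0.073, 0.2656]
ft_force: [-0.6, -0.0, -2.0]
```

```bash
python3 -m crank '[[0,0,0.05,0,0,0,1],[0,0,0,0,0,0,1]]' 55 | grep -E 'pos|ft'
```

```text
position: [0.5255, 0.073, 0.265]
ft_force: [0.4, -0.8, -5.7]
```

```bash
python3 -m crank '[[0,0,0.05,0,0,0,1],[0,0,0,0,0,0,1]]' 55 | grep -E 'pos|ft';python3 -m crank '[[0,0,0.05,0,0,0,1],[0,0,0,0,0,0,1]]' 55 | grep -E 'pos|ft'
```

```text
position: [0.5252, 0.0729, 0.2638]
ft_force: [0.8, -0.9, -6.0]
position: [0.5252, 0.073, 0.2635]
ft_force: [0.8, -2.0, -6.9]
```

```bash
python3 -m crank '[[0,0,0.1,0,0,0,1],[0,0,0,0,0,0,1]]' 55 | grep -E 'pos|ft';python3 -m crank '[[0,0,0.1,0,0,0,1],[0,0,0,0,0,0,1]]' 55 | grep -E 'pos|ft'
```

```text
position: [0.5252, 0.073, 0.2626]
ft_force: [0.1, -1.6, -6.2]
position: [0.5252, 0.073, 0.2617]
ft_force: [-0.1, -1.3, -4.8]
```

```bash
python3 -m crank '[[0,0,0.2,0,0,0,1],[0,0,0,0,0,0,1]]' 55 | grep -E 'pos|ft';python3 -m crank '[[0,0,0.15,0,0,0,1],[0,0,0,0,0,0,1]]' 55 | grep -E 'pos|ft'
```

```text
position: [0.5253, 0.073, 0.2596]
ft_force: [0.5, -1.3, -7.2]
position: [0.5253, 0.073, 0.2581]
ft_force: [0.5, -1.5, -6.9]
```

```bash
python3 -m crank '[[0,0,0.15,0,0,0,1],[0,0,0,0,0,0,1]]' 55 | grep -E 'pos|ft';python3 -m crank '[[0,0,0.1,0,0,0,1],[0,0,0,0,0,0,1]]' 55 | grep -E 'pos|ft'; python3 -c "
from h import *
o,p,r=st();print(p,o['moment'],o['ft_force'])"
```

```text
position: [0.5253, 0.073, 0.2566]
ft_force: [0.5, -1.1, -6.3]
position: [0.5253, 0.073, 0.2557]
ft_force: [0.3, -2.0, -5.6]
[0.5253 0.073  0.2557] [-0.524   0.0422  0.0011] [ 0.3211 -1.9802 -5.5765]
```

It slipped over the nut with no turning at all. I'll go on to the washer.

```bash
python3 -m crank '[[0,0,0.1,0,0,0,1],[0,0,0,0,0,0,1]]' 55 | grep -E 'pos|ft';python3 -m crank '[[0,0,0.05,0,0,0,1],[0,0,0,0,0,0,1]]' 55 | grep -E 'pos|ft'
```

```text
position: [0.5253, 0.0731, 0.2547]
ft_force: [-0.0, -0.9, -5.0]
position: [0.5253, 0.073, 0.2543]
ft_force: [0.1, -1.4, -5.4]
```

```bash
python3 -m crank '[[0,0,0.05,0,0,0,1],[0,0,0,0,0,0,1]]' 55 | grep -E 'pos|ft'
```

```text
position: [0.5255, 0.073, 0.2541]
ft_force: [-1.3, -1.4, -2.1]
```

Seated on the washer at z = 0.2541 with a light 4 N push. Now I turn clockwise (+z in the tool frame), watching the moment.

```bash
cat > m.py <<'E'
from h import *
o,p,r=st();print("t %.2f head %.3f z %.4f q6 %.2f"%(o["time"],np.arctan2(r[1,0],r[0,0]),p[2],o["q"][5]),"M",o["moment"],"F",o["ft_force"])
E
python3 m.py; python3 -m crank '[[0,0,0,0,0,0.05,1],[0,0,0,0,0,0.05,1],[0,0,0,0,0,0.05,1],[0,0,0,0,0,0,1]]' 55 >/dev/null; python3 m.py; python3 -m crank '[[0,0,0,0,0,0.05,1],[0,0,0,0,0,0.05,1],[0,0,0,0,0,0.05,1]]' 55 >/dev/null; python3 m.py;python3 -m crank '[[0,0,0,0,0,0,1]]' >/dev/null; python3 m.py
```

```text
t 16.48 head 1.392 z 0.2541 q6 0.11 M [-0.6011  0.165  -0.0104] F [-1.2781 -1.3735 -2.083 ]
t 16.98 head 1.243 z 0.2541 q6 0.26 M [-0.6303  0.1667  0.047 ] F [-0.672  -1.1033 -2.1641]
t 17.35 head 1.092 z 0.2541 q6 0.41 M [-0.6614  0.1265  0.1567] F [-0.855  -2.3463 -0.5196]
t 17.48 head 1.094 z 0.2541 q6 0.40 M [-0.7151  0.1802  0.1524] F [ 0.0477 -2.4754 -1.797 ]
```

```bash
python3 -m crank '[[-0.06,0.03,0,0,0,0.05,1],[0,0,0,0,0,0.05,1],[0,0,0,0,0,0,1]]' 55 >/dev/null; python3 m.py; python3 -m crank '[[0,0,0,0,0,0.05,1],[0,0,0,0,0,0.05,1],[0,0,0,0,0,0,1]]' >/dev/null; python3 m.py;  python3 -m crank '[[0,0,0,0,0,0.05,1],[0,0,0,0,0,0,1]]' >/dev/null; python3 m.py
```

```text
t 17.85 head 0.994 z 0.2541 q6 0.50 M [-0.5376  0.1798  0.1335] F [ 0.3391 -1.3777 -0.1822]
t 18.23 head 0.894 z 0.2541 q6 0.60 M [-0.5771  0.1771  0.0761] F [-0.1359 -2.8207  0.1683]
t 18.48 head 0.844 z 0.2540 q6 0.65 M [-0.5943  0.2203  0.139 ] F [-0.5823 -0.8302  0.0902]
```

```bash
for k in 1; do python3 -m crank '[[0,0,0,0,0,0.05,1],[0,0,0,0,0,0,1]]' 55 >/dev/null; python3 m.py; python3 -m crank '[[0,0,0,0,0,0.05,1],[0,0,0,0,0,0,1]]' >/dev/null; python3 m.py;  python3 -m crank '[[0,0,0,0,0,0.05,1],[0,0,0,0,0,0,1]]' >/dev/null; python3 m.py; done
```

```text
t 18.73 head 0.794 z 0.2540 q6 0.70 M [-0.6442  0.1835  0.1753] F [ 0.6033 -1.0973  2.3788]
t 18.98 head 0.744 z 0.2540 q6 0.75 M [-0.6718  0.2504  0.1119] F [-0.8465 -2.4801  2.6049]
t 19.23 head 0.694 z 0.2540 q6 0.80 M [-0.6263  0.2515  0.1637] F [-0.497  -1.5847  2.5048]
```

```bash
for k in 1; do python3 -m crank '[[0,0,-0.04,0,0,0.05,1],[0,0,0,0,0,0,1]]' 55 >/dev/null; python3 m.py; python3 -m crank '[[0,0,0,0,0,0.05,1],[0,0,0,0,0,0,1]]' >/dev/null; python3 m.py;  python3 -m crank '[[0,0,0,0,0,0.05,1],[0,0,0,0,0,0,1]]' >/dev/null; python3 m.py; done
```

```text
t 19.48 head 0.644 z 0.2541 q6 0.85 M [-0.6611  0.1415  0.1053] F [-0.7205 -1.6353  1.2351]
t 19.73 head 0.594 z 0.2540 q6 0.90 M [-0.636   0.1406  0.1204] F [ 0.6324 -1.5654  1.0904]
t 19.98 head 0.544 z 0.2540 q6 0.95 M [-0.6569  0.157   0.1385] F [ 0.5525 -2.0741 -0.0377]
```

```bash
for k in 1; do python3 -m crank '[[0,0,0,0,0,0.05,1],[0,0,0,0,0,0,1]]' 55 >/dev/null; python3 m.py; python3 -m crank '[[0,0,0,0,0,0.05,1],[0,0,0,0,0,0,1]]' >/dev/null; python3 m.py;  done
```

```text
t 20.23 head 0.494 z 0.2541 q6 1.00 M [-0.72    0.1923  0.0859] F [ 0.4553 -1.6116 -1.0295]
t 20.48 head 0.445 z 0.2540 q6 1.05 M [-0.6903  0.1518  0.262 ] F [-1.0799 -1.7057  0.6831]
```

```bash
for k in 1; do python3 -m crank '[[0,0,0,0,0,0.05,1],[0,0,0,0,0,0,1]]' 55 >/dev/null; python3 m.py; python3 -m crank '[[0,0,0,0,0,0.05,1],[0,0,0,0,0,0,1]]' >/dev/null; python3 m.py;  done
```

```text
t 20.73 head 0.395 z 0.2540 q6 1.10 M [-0.6619  0.186   0.393 ] F [-0.2161 -2.7451  0.21  ]
t 20.98 head 0.345 z 0.2540 q6 1.15 M [-0.7003  0.2388  0.5318] F [ 0.522  -2.1801 -0.7685]
```

```bash
python3 -m crank '[[0,0,0,0,0,0,1]]' 55 >/dev/null; python3 m.py; python3 -m crank '[[0,0,0,0,0,0.05,1],[0,0,0,0,0,0,1]]' >/dev/null; python3 m.py;python3 -m crank '[[0,0,0,0,0,0,1]]' 55 >/dev/null; python3 m.py
```

```text
t 21.10 head 0.344 z 0.2540 q6 1.15 M [-0.7259  0.2111  0.4494] F [-0.8929 -1.9913  0.9353]
t 21.35 head 0.294 z 0.2541 q6 1.20 M [-0.6979  0.2193  0.5035] F [-0.3847 -1.881  -0.6301]
t 21.48 head 0.294 z 0.2541 q6 1.20 M [-0.7243  0.2093  0.5272] F [-1.0978 -2.2369 -0.8764]
```

```bash
python3 -m crank '[[0,0,0,0,0,0.035,1],[0,0,0,0,0,0.035,1],[0,0,0,0,0,0,1]]' 55 >/dev/null; python3 m.py;python3 -m crank '[[0,0,0,0,0,0,1]]' 55 >/dev/null; python3 m.py;python3 -m crank '[[0,0,0,0,0,0,1]]' 55 >/dev/null; python3 m.py
```

```text
t 21.85 head 0.222 z 0.2541 q6 1.27 M [-0.6938  0.2668  0.5926] F [-0.8932 -1.5128 -1.6316]
t 21.98 head 0.222 z 0.2541 q6 1.27 M [-0.7177  0.3103  0.5709] F [-0.4311 -2.6778 -1.7197]
t 22.10 head 0.222 z 0.2541 q6 1.27 M [-0.6746  0.2829  0.5798] F [-0.8039 -2.3638 -1.5696]
```

```bash
python3 -m crank '[[0,0,0,0,0,-0.07,1],[0,0,0,0,0,-0.07,1],[0,0,0,0,0,0,1]]' 55 >/dev/null; python3 m.py;python3 -m crank '[[0,0,0,0,0,-0.05,1],[0,0,0,0,0,0,1]]' 55 >/dev/null; python3 m.py;python3 -m crank '[[0,0,0,0,0,-0.05,1],[0,0,0,0,0,0,1]]' 55 >/dev/null; python3 m.py;
```

```text
t 22.48 head 0.361 z 0.2541 q6 1.14 M [-0.6622  0.209   0.4587] F [-0.6937 -2.2138 -1.3506]
t 22.73 head 0.410 z 0.2541 q6 1.09 M [-0.648   0.1906  0.4717] F [ 0.5114 -1.9113 -1.8482]
t 22.98 head 0.459 z 0.2541 q6 1.04 M [-0.7398  0.2415  0.0812] F [-0.4383 -2.1262 -2.3531]
```

```bash
python3 -m crank '[[0,0,0,0,0,-0.05,1],[0,0,0,0,0,0,1]]' 55 >/dev/null; python3 m.py; python3 -m crank '[[0,0,-0.3,0,0,0,1],[0,0,0,0,0,0,1]]' 55 >/dev/null; python3 m.py;python3 -m crank '[[0,0,-0.5,0,0,0,1],[0,0,-0.5,0,0,0,1],[0,0,0,0,0,0,1]]' 55 >/dev/null; python3 m.py;
```

```text
t 23.23 head 0.509 z 0.2541 q6 0.99 M [-0.5601  0.2585  0.0582] F [-0.9957 -1.1707 -2.044 ]
t 23.48 head 0.511 z 0.2569 q6 0.99 M [-0.5645  0.1079 -0.0243] F [-0.388  -1.6614 -5.1533]
t 23.85 head 0.512 z 0.2679 q6 0.98 M [-0.1935  0.0735  0.0143] F [ 0.5874  0.5572 -5.2562]
```

```bash
python3 -m crank '[[0,0,-2,0,0,0,1],[0,0,-3,0,0,0,1],[0,0,-3,0,0,0,1],[0,0,-2.8,0,0,0.056,1],[0,0,0,0,0,0,1]]' 55; python3 -c "
from h import *
o,p,r=st();print(p,o['ft_force'],o['moment'],local([.5365,-.3365,.376],0),np.arctan2(r[1,0],r[0,0]))"
```

```text
time: 24.48
position: [0.5265, 0.0727, 0.3774]
tool_rot: [0.974, 0.226, 0.003, 0.0]
ft_force: [0.9, -0.5, -5.7]
grip_width: 0.0132
grip_force: 55.0
[0.5265 0.0727 0.3774] [ 0.9368 -0.4616 -5.6686] [-0.0915  0.1173  0.0449] [-17.1534  37.1682   0.1199] 0.4568886092941187
```

```bash
python3 -m crank '[[-2.4,5.3,0,0,0,0,1],[-2.4,5.3,0,0,0,0,1],[-2.5,5.3,0,0,0,0,1],[-2.5,5.3,0,0,0,0,1],[-2.5,5.3,0,0,0,0,1]]' 55 >/dev/null; python3 -m crank '[[-2.5,5.3,0,0,0,0,1],[-2.4,5.3,0,0,0,0,1],[0,0,0,0,0,0,1],[0,0,0,0,0,0,1]]' 55
python3 - <<'E'
from h import *
import pickle
o,p,r=st();print(p,local([.5365,-.3365,.376],0))
G=p+r[:,2]*.051;P=[G,G+r[:,2]*.17+.0013*r[:,0],[.5376,-.335,.06]]
out=[]
for n in("scene","side"):
    q=proj(P,n);print(n,q)
    im=cams.camera(n)[:,:,::-1];cv2.imwrite(f"pics/{n}2.png",im)
    x,y=q[1].astype(int)-40;print("off",x,y)
    out.append(cv2.resize(im[y:y+80,x:x+80],None,fx=5,fy=5,interpolation=cv2.INTER_CUBIC))
cv2.imwrite("pics/c2.png",np.hstack(out))
E
```

```text
time: 25.6
position: [0.5335, -0.3358, 0.3726]
tool_rot: [0.974, 0.226, -0.001, -0.003]
ft_force: [0.6, 0.5, -6.7]
grip_width: 0.013
grip_force: 55.0
[ 0.5335 -0.3358  0.3726] [ 0.2337  0.1947 -0.3402]
scene [[274.4422 123.7881]
 [278.506  161.5971]
 [279.3527 179.242 ]]
off 238 121
side [[320.144  184.4533]
 [318.6598 224.9193]
 [319.1542 243.5697]]
off 278 184
```

View pics/c2.png

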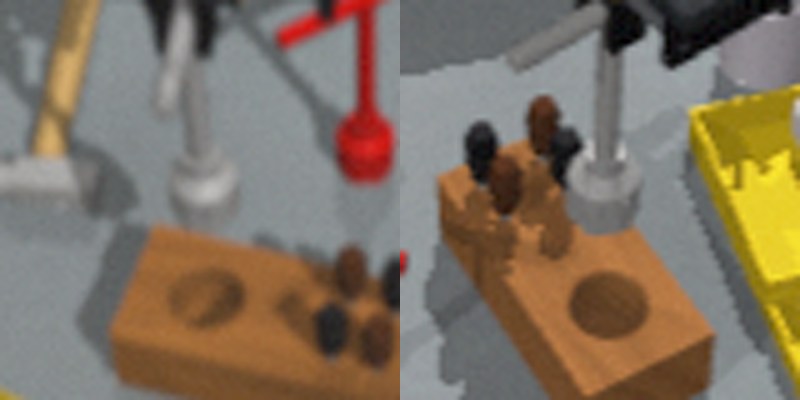

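The hole shows empty at scene (279.4,180.4), side (319.8,244.8), and the socket hangs above it at side (318.4,225.6). A shift of about 1 mm in +x is still needed.

```bash
python3 -c "
from h import *
o,p,r=st();print(p,local([.5372,-.3365,.376],0))"; python3 -m crank '[[0.1,0,0,0,0,0,1],[0,0,0,0,0,0,1],[0,0,0,0,0,0,1]]' 55 | grep pos; python3 -c "
from h import *
o,p,r=st();print(p,local([.5372,-.3365,.376],0),r)"
```

```text
[ 0.534  -0.3348  0.3738] [ 0.2114  0.2893 -0.2253]
position: [0.5354, -0.3355, 0.3754]
[ 0.5354 -0.3355  0.3754] [ 0.1146  0.1679 -0.0595] [[ 0.8973  0.4414  0.0002]
 [ 0.4414 -0.8973 -0.0003]
 [ 0.0001  0.0004 -1.    ]]
```

Down towards the rim (stand top 0.060, so TCP 0.281 is rim level).

```bash
python3 -m crank '[[0.1,0.15,3,0,0,0,1],[0,0,3,0,0,0,1],[0,0,2.5,0,0,0,1],[0,0,0,0,0,0,1]]' 55 | grep -E 'pos|ft'; python3 -m crank '[[0,0,0.5,0,0,0,1],[0,0,0,0,0,0,1]]' | grep -E 'pos|ft'; python3 -m crank '[[0,0,0.4,0,0,0,1],[0,0,0,0,0,0,1]]' | grep -E 'pos|ft'; python3 -m crank '[[0,0,0.3,0,0,0,1],[0,0,0,0,0,0,1]]' | grep -E 'pos|ft'
```

```text
position: [0.5357, -0.3358, 0.2879]
ft_force: [-1.1, 0.4, -7.3]
position: [0.5372, -0.3373, 0.2862]
ft_force: [-0.2, -1.0, -5.9]
position: [0.5367, -0.3368, 0.2813]
ft_force: [-0.2, -0.3, -6.4]
position: [0.5367, -0.3368, 0.2779]
ft_force: [0.6, 0.0, -6.1]
```

Mouth is below the rim with no contact. I'll go down to the floor (TCP about 0.236).

```bash
python3 -m crank '[[0,0,1,0,0,0,1],[0,0,0,0,0,0,1]]' 55 | grep -E 'pos|ft'; python3 -m crank '[[0,0,1,0,0,0,1],[0,0,0,0,0,0,1]]' | grep -E 'pos|ft'; python3 -m crank '[[0,0,1,0,0,0,1],[0,0,0.8,0,0,0,1],[0,0,0,0,0,0,1]]' | grep -E 'pos|ft'; python3 -m crank '[[0,0,0.2,0,0,0,1],[0,0,0,0,0,0,1],[0,0,0,0,0,0,1]]' | grep -E 'pos|ft'
```

```text
position: [0.5362, -0.3364, 0.2667]
ft_force: [0.1, 0.1, -6.3]
position: [0.5362, -0.3365, 0.2568]
ft_force: [-0.1, -0.2, -6.2]
position: [0.5363, -0.3365, 0.2389]
ft_force: [-0.1, 0.0, -6.6]
position: [0.5369, -0.337, 0.2384]
ft_force: [-0.8, -0.3, -5.4]
```

```bash
python3 -m crank '[[0,0,0.1,0,0,0,1],[0,0,0,0,0,0,1]]' 55 | grep -E 'pos|ft'; python3 -m crank '[[0,0,0.05,0,0,0,1],[0,0,0,0,0,0,1]]' | grep -E 'pos|ft'; python3 -m crank '[[0,0,0.05,0,0,0,1],[0,0,0,0,0,0,1]]' | grep -E 'pos|ft'
```

```text
position: [0.5368, -0.3369, 0.2371]
ft_force: [-0.6, 0.9, -5.2]
position: [0.5368, -0.3369, 0.2366]
ft_force: [0.2, -0.7, -5.1]
position: [0.5368, -0.3369, 0.2362]
ft_force: [-0.8, 0.5, -5.5]
```

```bash
python3 -m crank '[[0,0,0.05,0,0,0,1],[0,0,0,0,0,0,1]]' 55 | grep -E 'pos|ft'; python3 -m crank '[[0,0,0,0,0,0,0.8],[0,0,0,0,0,0,0.7],[0,0,0,0,0,0,0.5],[0,0,0,0,0,0,0.2],[0,0,0,0,0,0,0]]'; python3 -m crank '[[0,0,0,0,0,0,0],[0,0,0,0,0,0,0],[0,0,0,0,0,0,0],[0,0,0,0,0,0,0]]'
```

```text
position: [0.5369, -0.337, 0.2361]
ft_force: [-0.4, 0.4, -2.5]
time: 30.2
position: [0.5369, -0.337, 0.2358]
tool_rot: [0.974, 0.226, 0.0, 0.0]
ft_force: [1.2, -0.4, -0.4]
grip_width: 0.048
grip_force: 0.0
time: 30.7
position: [0.5368, -0.3369, 0.2356]
tool_rot: [0.974, 0.226, -0.0, -0.0]
ft_force: [0.0, 0.2, -0.6]
grip_width: 0.0842
grip_force: 0.0
```

Released cleanly on the floor. I'll retreat straight up and look.

```bash
python3 -m crank '[[0,0,-2,0,0,0,0],[0,0,-4,0,0,0,0],[0,0,-5,0,0,0,0],[0,0,-5,0,0,0,0],[-5,0,0,0,0,0,0]]' | grep -E 'pos|ft'; python3 -m crank '[[-6,0,0,0,0,0,0],[-4,0,0,0,0,0,0],[0,0,0,0,0,0,0],[0,0,0,0,0,0,0]]' | grep -E 'pos|ft'
python3 - <<'E'
from h import *
out=[]
for n,x,y in(("scene",240,100),("side",265,180)):
    im=cams.camera(n)[:,:,::-1];cv2.imwrite(f"pics/{n}3.png",im)
    out.append(cv2.resize(im[y:y+110,x:x+100],None,fx=4,fy=4,interpolation=cv2.INTER_CUBIC))
cv2.imwrite("pics/c3.png",np.hstack(out))
for n in("scene","side"):
    d=np.abs(cv2.imread(f"pics/{n}3.png").astype(int)-cv2.imread(f"pics/{n}0.png")).max(2)
    print(n,(d>60).sum())
E
```

```text
position: [0.495, -0.3596, 0.4011]
ft_force: [-0.2, -0.7, -0.1]
position: [0.4025, -0.4029, 0.3958]
ft_force: [-0.1, -0.3, 0.2]
scene 12992
side 22575
```

View pics/c3.png

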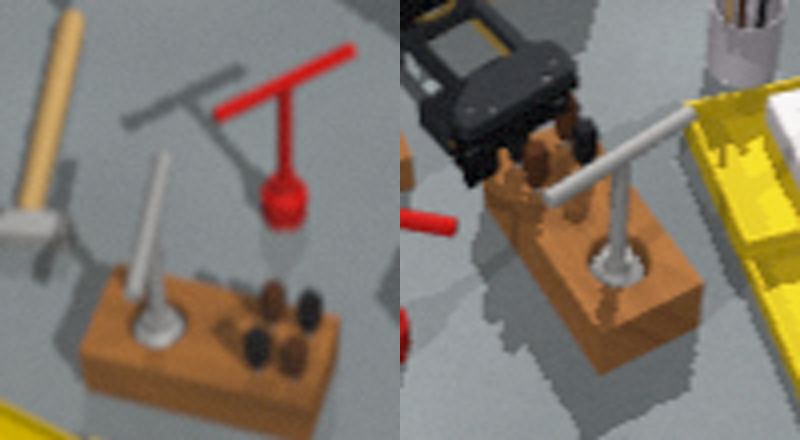

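The wrench stands upright in the large stand's hole: bar at scene crop (162,155)–(133,293), socket at (158,328). The red wrench and hammer are undisturbed. Handing in.

```bash
python3 -c "
from rig import ticket
print(ticket.hand_in())"
```

```text
the job is handed in; nothing more can be done
None
```

I tightened the nut to about 0.6 N m (roughly 0.2 rad of stud wind-up, estimated from the wrist moment), stood the wrench upright in the large stand again, and handed the job in at about 32 s; no verdict was shown.

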